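# Give the turner the next job by pointing: pattern, then blank

### The arm

A 6-joint arm with a two-finger parallel gripper is mounted at the origin on the work surface. World frame = base frame: x ahead of the robot, y to its left, z up, the work surface at z = 0. Lengths are in m, angles in degrees, forces in N, time in s.
With the tool pointing down it reaches from about 0.325 to 0.85 m from the base axis. Payload 15.5 kg.
Tool frame: the origin (TCP) lies midway between the tips of the shut fingers; the grasp point (between the pads) lies 19 mm behind it; z points along the fingers, y is the line along which they close (so a half turn about z gives the same grasp; the last joint's range is limited). The gripper opens to 91 mm and grips with 3 to 60 N. Pads are 32 mm wide; open, the fingers measure 118 mm over their backs; the gripper's body (76 mm by 178 mm) begins 60 mm behind the grasp point.
Start: joints at [67.466, 28.281, 77.091, -0, 74.628, -5.472], TCP at [0.183, 0.597, 0.214] pointing down, gripper open.
Joint ranges: [-166.48, 166.48], [-47.26, 123.95], [12.59, 153.08], [-70.14, 250.14], [6.76, 159.57], [-176.63, 176.63]. Speed limits (degrees/s): [108.29, 108.29, 147.25, 172.46, 172.46, 172.46].

### API

Orientations are given as a 3x3 rotation matrix whose columns are the frame's x, y, z axes.
In Python, from plant import state, camera, calibration, finish_job, look_for, outline_of, pinpoint gives the robot as it stands.
- The arm moves only by the tool arm_command, never from a script. Its argument "steps" is one flat list of numbers, 6 for each row, row after row: the shift along the tool's x, y, z in m, then the turn, a rotation vector about the tool's x, y, z in rad. In form: [dx, dy, dz, ax, ay, az, dx, dy, dz, ax, ay, az, ...]. A call has 1 to 10 rows; each row is the pose to reach, as a shift and turn from the pose commanded when the call began, along the tool's axes at that moment; what a row does not reach only later rows make up. A row lasts 1/8 s, in which the tool goes at most 62.5 mm and 10.7 degrees, less where a joint would pass 70% of its speed; a pose out of reach is approached as far as the arm can. A call with a gripper value outside its range is refused whole. "grip" is the opening, from 0 (shut) to 1 (fully open), set as the call begins (left out, the last holds). The fingers move at their own pace and stop on an object; "newtons" is the grip in N (left out, the last holds). Time passes only in rows, so rows that repeat a pose let the fingers close. It gives the time, the measured TCP pose, the force, the opening and the grip force at its end, in the units of the state.
- state(): the state, without advancing time (a new reading comes with each control period).
- camera(name): name is "scene" or "side" or "wrist"; returns the picture (420x560x3 uint8, blue, green, red); there is no depth.
- calibration(name): a dict with "fx", "fy", "cx", "cy" (pixels), "k1" (the pictures are not rectified: a ray, as slopes to the right and down, at radius r is drawn at 1 + k1 r^2 times it, then the intrinsics apply), "pose" (4x4, takes a point from camera to world coordinates). Camera axes: x right, y down, z forward; pixel columns grow to the right and rows downward; lengths in m; the calibration is good to about 2 mm. A picture is of the moment at which its call begins: read the wrist's pose just before it. calibration takes no time and is no camera call; for the wrist camera it gives the pose at the moment of the call.
- finish_job(): hands the job in; it is judged then, once.
Trained networks look in the newest picture that a camera, given by its name, has taken for a name from the list of things; names that differ only in an ending like _2 or _b are one class to them, and where a whole thing is asked for, a point or a joint stands for the part that bears it (a point fixed in the world has none). Each returns a list of dicts, best first, with "confidence" (0 to 1); they miss things now and then, are a little off and sometimes report something else, mostly with a low value. They report only what shows in the picture. A call takes as long as a camera call. They do not tell look-alikes from the thing itself.
- look_for(camera, name): "rect" ([left, top, width, height] in pixels, round what is visible of it).
- outline_of(camera, name): "mask" (420x560 bool, what is visible of it) and "rect" ([left, top, width, height] in pixels, round what is visible of it).
- pinpoint(camera, name): "xy" ([column, row] in pixels: a listed point, or the origin of a listed thing).
The state is a dict: "time_s": time; "joint_pos": joint angles; "joint_velocities": joint speeds; "joint_efforts": joint torques, N m; "tcp_pos": TCP position; "tool_rot": TCP orientation; "ft_force": force on the tool from outside, world axes, zero at the start; "torque": the same for the moment, N m; "grip_width": finger opening in m; "finger_force": force on a finger pad.
Only numpy, scipy, OpenCV 4.12 (cv2) and the standard library are available. Lean on these libraries where they do the work, as an engineer would, in place of code of your own. Each camera call takes 0.05 s, during which the arm holds its last target. There are 200 camera calls.

### The job

Show the wood turner the next job by pointing with the fingertips, without touching anything: first point at the pattern, the tall finial with the long pointed spire, from just above its tip and stay there about two seconds; then point, from just above its upper face near the middle, at the one square blank that is both long enough and thick enough to turn that finial from. Stay over the blank for about two seconds and finish still pointing at it. Do not dip the hand over the other patterns or blanks, and leave everything as it stands.

Things in the scene. Friction and masses are not known exactly. Their poses are not given: they have to be found in the camera images.
- spire_finial: Pattern: the tall finial with a long slender pointed spire, 170 mm tall, 54 mm across its round foot (its greatest width; the rounded tip is 8 mm across). Turned brown wood, loose, stands upright on the pattern board; origin at the centre of its underside, z up its axis. The four stand in a row along the board, 80 mm from centre to centre, in any order.
- ball_finial: Pattern: finial with a plain ball on top, 100 mm tall, ball 60 mm across. Turned brown wood, loose, stands upright on the pattern board; origin at the centre of its underside, z up its axis. The four stand in a row along the board, 80 mm from centre to centre, in any order.
- acorn_finial: Pattern: finial in the form of an acorn, a wide cup under a blunt nut, 110 mm tall, 58 mm across. Turned brown wood, loose, stands upright on the pattern board; origin at the centre of its underside, z up its axis. The four stand in a row along the board, 80 mm from centre to centre, in any order.
- urn_finial: Pattern: finial in the form of an urn with a small knob on its lid, 130 mm tall, 54 mm across. Turned brown wood, loose, stands upright on the pattern board; origin at the centre of its underside, z up its axis. The four stand in a row along the board, 80 mm from centre to centre, in any order.
- spire_finial_top (a point): The very tip of the spire finial, 170 mm above its underside (about 182 mm above the bench).
- ball_finial_top (a point): Top of the ball finial, 100 mm above its underside.
- acorn_finial_top (a point): Top of the acorn finial, 110 mm above its underside.
- urn_finial_top (a point): Top of the urn finial, 130 mm above its underside.
- blank_a: Square-sawn blank of pale wood, 215 mm long, 66 x 66 mm thick, loose, lying on the rubber mat; origin at the centre of its underside, x along its length, y across, z up. The three lie side by side, 95 mm from centre to centre, in any order.
- blank_a_top (a point): Centre of the upper face of this blank, 66 mm above its underside (about 70 mm above the bench); axes as the blank's.
- blank_b: Square-sawn blank of pale wood, 250 mm long, 42 x 42 mm thick, loose, lying on the rubber mat; origin at the centre of its underside, x along its length, y across, z up. The three lie side by side, 95 mm from centre to centre, in any order.
- blank_b_top (a point): Centre of the upper face of this blank, 42 mm above its underside (about 46 mm above the bench); axes as the blank's.
- blank_c: Square-sawn blank of pale wood, 125 mm long, 74 x 74 mm thick, loose, lying on the rubber mat; origin at the centre of its underside, x along its length, y across, z up. The three lie side by side, 95 mm from centre to centre, in any order.
- blank_c_top (a point): Centre of the upper face of this blank, 74 mm above its underside (about 78 mm above the bench); axes as the blank's.
- pattern_board: Fixed plywood board, 170 x 320 x 12 mm, on the bench; the finials stand along its long (y) direction, 35 mm to the +x side of its middle; origin at the centre of its underside. It lies left or right of the robot's middle, with the mat on the other side.
- blank_mat: Fixed black rubber mat, 280 x 285 x 4 mm, on the bench, under the blanks; origin on its underside, near the middle unless said otherwise.
- calipers: Bystander: loose steel calipers lying flat, about 130 x 100 mm, 10 mm high, in front of the finials on the board; origin on its underside, near the middle unless said otherwise.
- pencil: Bystander: loose dark pencil, 132 mm long, 8 mm thick, lying on the board in front of the finials; origin on its underside, near the middle unless said otherwise.
- sanding_block: Bystander: loose cork sanding block, 95 x 36 x 30 mm, between the board and the mat; origin on its underside, near the middle unless said otherwise.
- chuck_key: Bystander: loose steel T-shaped key, 100 mm crossbar and 85 mm shaft, 12 mm high, origin under the crossbar; origin on its underside, near the middle unless said otherwise.
- bowl_blank: Bystander: loose round wooden disc for a bowl, 124 mm across, 45 mm high (not one of the square blanks); origin on its underside, near the middle unless said otherwise.
There are look-alikes about, which are no part of the job. Leave any turquoise look-alike of the spire_finial alone. What is shaped like the blank_c but blue is not meant.

How it is judged (in metres and radians):
On the way, in this order (a step that is already met when the one before it is completed fails the run):
1. the fingertips dwell just above the tip of the spire finial (horizontal distance between the grasp point and spire_finial_top below 0.03 m and z of the grasp point in the frame of spire_finial_top between 0 and 0.08 m), for 1.5 s.
2. the fingertips dwell just above the blank that is long and thick enough (215 x 66 mm) (x of the grasp point in the frame of blank_a_top between -0.085 and 0.085 m and y of the grasp point in the frame of blank_a_top between -0.03 and 0.03 m and z of the grasp point in the frame of blank_a_top between 0 and 0.08 m), for 1.5 s.
At the end, for the whole second after the job is handed in: The grasp point is over the 215 x 66 mm blank (within 85 mm of its middle along it, 30 mm across it), 0 to 80 mm above its upper face, touching nothing; every pattern, blank and bystander is at rest within 10 mm of where it began, patterns and blanks untipped (all of step 2 and distance of each of spire_finial, ball_finial, acorn_finial, urn_finial, blank_a, blank_b, blank_c, calipers, pencil, sanding_block, chuck_key, bowl_blank from where it was at the start of the episode below 0.01 m and angle between each of spire_finial, ball_finial, acorn_finial, urn_finial, blank_a, blank_b, blank_c's own z axis and vertical below 0.1 rad and linear speed of each of spire_finial, ball_finial, acorn_finial, urn_finial, blank_a, blank_b, blank_c below 0.02 m/s).
It fails at once if the robot touches anything (contact force between any of the fingers, the arm and anything else above 0.5 N).
It fails at once if a pattern, a blank or another thing on the bench is moved more than 10 mm, lifted or knocked over (distance of any of spire_finial, ball_finial, acorn_finial, urn_finial, blank_a, blank_b, blank_c, calipers, pencil, sanding_block, chuck_key, bowl_blank from where it was at the start of the episode above 0.01 m or angle between any of spire_finial, ball_finial, acorn_finial, urn_finial, blank_a, blank_b, blank_c's own z axis and vertical above 0.2 rad).
It fails at once if the hand points closely at a wrong pattern or a wrong blank (grasp point within 25 mm of its middle, less than 70 mm above its top) ((horizontal distance between the grasp point and ball_finial_top below 0.025 m and z of the grasp point in the frame of ball_finial_top between -0.02 and 0.07 m) or (horizontal distance between the grasp point and acorn_finial_top below 0.025 m and z of the grasp point in the frame of acorn_finial_top between -0.02 and 0.07 m) or (horizontal distance between the grasp point and urn_finial_top below 0.025 m and z of the grasp point in the frame of urn_finial_top between -0.02 and 0.07 m) or (x of the grasp point in the frame of blank_b_top between -0.05 and 0.05 m and y of the grasp point in the frame of blank_b_top between -0.018 and 0.018 m and z of the grasp point in the frame of blank_b_top between -0.02 and 0.07 m) or (x of the grasp point in the frame of blank_c_top between -0.05 and 0.05 m and y of the grasp point in the frame of blank_c_top between -0.018 and 0.018 m and z of the grasp point in the frame of blank_c_top between -0.02 and 0.07 m)).
It also fails if it takes over 42 s, if anything falls off the work surface, if the arm or the gripper's body presses on something with over 40 N, if the wrist force passes 120 N, or if a joint passes its speed limit or range.

## Working session

There is one attempt and no reset: what is moved stays moved. The work goes in short steps, Python scripts to look and compute and a tool call to move; the robot and the scene stay as the last step left them, time stands still between calls to the robot, and variables do not carry over. Pictures are saved under pics/ and viewed, at most 10 in all, crops included, and the job is handed in when it is done.

Besides the shell and the picture viewer there is one more tool, called after "Emit:" as name(argument=value, ...), one argument or row to a line, values as JSON. arm_command: Moves the arm, as the interface text tells. Its arguments: {"type":"object","properties":{"steps":{"type":"array","items":{"type":"number"}},"grip":{"type":"number"},"newtons":{"type":"number"}},"required":["steps"]}

```bash
mkdir -p pics; python3 - <<'E'
from plant import *
import cv2
for c in("scene","side"):
    cv2.imwrite(f"pics/{c}.png",camera(c))
    k=calibration(c);print(c,{a:(b if a!="pose" else b) for a,b in k.items()})
    for n in("spire_finial","spire_finial_top","ball_finial_top","acorn_finial_top","urn_finial_top","blank_a_top","blank_b_top","blank_c_top"):
        print(n,[(([round(float(v)) for v in d["xy"]]),round(d["confidence"],2)) for d in pinpoint(c,n)])
s=state();print(s["time_s"],s["tcp_pos"],s["tool_rot"])
E
```

```text
scene {'fx': 424.94317033901257, 'fy': 424.94317033901257, 'cx': 273.5966773466623, 'cy': 209.058788733501, 'k1': 0.019890600571338773, 'pose': array([[-0.77874876,  0.38733332, -0.49348077,  1.19806261],
       [ 0.6269932 ,  0.45455825, -0.63265814,  0.84566566],
       [-0.02073382, -0.80209083, -0.59684203,  0.90869422],
       [ 0.        ,  0.        ,  0.        ,  1.        ]])}
spire_finial [([232, 199], 0.93), ([200, 228], 0.78)]
spire_finial_top [([194, 187], 0.93), ([228, 158], 0.79), ([262, 199], 0.3), ([248, 208], 0.15)]
ball_finial_top [([294, 252], 0.67), ([246, 186], 0.56), ([295, 237], 0.34)]
acorn_finial_top [([263, 190], 0.84), ([214, 192], 0.56)]
urn_finial_top [([212, 163], 0.65), ([316, 272], 0.64)]
blank_a_top [([296, 237], 0.74)]
blank_b_top [([320, 259], 0.6)]
blank_c_top [([456, 297], 0.94), ([349, 267], 0.79)]
side {'fx': 424.2168283182983, 'fy': 424.2168283182983, 'cx': 272.2569974970499, 'cy': 210.36629989299468, 'k1': 0.03102278688717921, 'pose': array([[ 0.70943218, -0.44714727,  0.5447617 , -0.17535574],
       [-0.70465832, -0.46401594,  0.53679219, -0.71168284],
       [ 0.01275295, -0.76468852, -0.64427388,  1.00287932],
       [ 0.        ,  0.        ,  0.        ,  1.        ]])}
spire_finial [([347, 250], 0.73), ([326, 284], 0.57)]
spire_finial_top [([335, 244], 0.85), ([355, 206], 0.85)]
ball_finial_top [([309, 245], 0.91)]
acorn_finial_top [([286, 237], 0.83)]
urn_finial_top [([356, 267], 0.88), ([284, 254], 0.34)]
blank_a_top [([251, 212], 0.58)]
blank_b_top [([226, 207], 0.82)]
blank_c_top [([212, 190], 0.85), ([135, 180], 0.82)]
0.9 [0.18337855 0.59748995 0.21390729] [[-9.55993249e-01  2.93388663e-01 -6.03134939e-06]
 [ 2.93388663e-01  9.55993249e-01  1.21121964e-05]
 [ 9.31951042e-06  9.80964850e-06 -1.00000000e+00]]
```

View pics/scene.png

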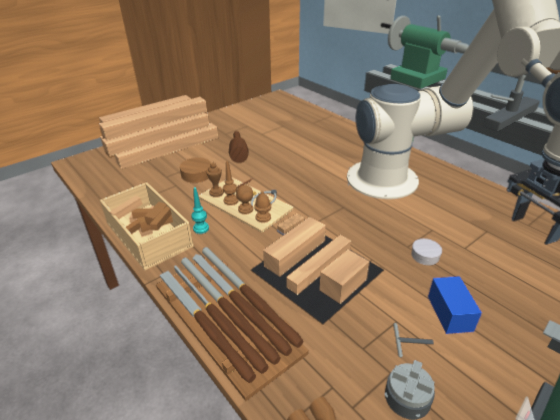

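View pics/side.png

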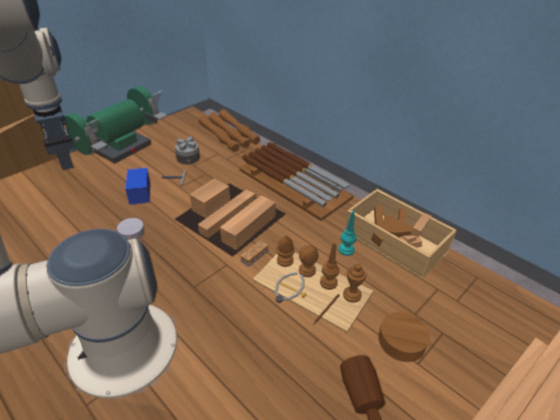

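The scene picture shows the board with urn (213,163), brown spire (228,158), ball (246,186) and acorn (263,193). The turquoise spire is at (195,187). The mat holds thick-long blank a (296,237), thin blank b (320,259) and short blank c (349,267). The side picture agrees, with the brown spire tip at (334,244) and blank a at (251,212). Next I triangulate these points.

```bash
cat > h.py <<'E'
import numpy as np,cv2
from plant import *
def ray(c,uv,k=None):
    k=k or calibration(c)
    K=np.array([[k["fx"],0,k["cx"]],[0,k["fy"],k["cy"]],[0,0,1]])
    p=cv2.undistortPoints(np.array([[uv]],float),K,np.array([k["k1"],0,0,0.]))[0,0]
    P=np.array(k["pose"]);return P[:3,3],P[:3,:3]@[p[0],p[1],1]
def onz(c,uv,z,k=None):
    o,d=ray(c,uv,k);return o+d*(z-o[2])/d[2]
E
python3 - <<'E'
from h import *
np.set_printoptions(precision=3,suppress=True)
for c in("scene","side"): camera(c)
T=dict(spire_finial_top=(.182,(228,158),(334,244)),ball_finial_top=(.112,(246,186),(309,245)),acorn_finial_top=(.122,(263,191),(286,237)),urn_finial_top=(.142,(213,163),(356,267)),blank_a_top=(.070,(296,237),(251,212)),blank_b_top=(.046,(320,259),(226,207)),blank_c_top=(.078,(349,267),(212,190)))
for n,(z,*uv) in T.items():
    R=[]
    for c,g in zip(("scene","side"),uv):
        d=[q["xy"] for q in pinpoint(c,n)]
        d=[q for q in d if np.hypot(*(np.array(q)-g))<10]
        p=d[0] if d else g; print(n,c,bool(d),p,onz(c,p,z)); R.append(ray(c,p))
    A=np.column_stack([R[0][1],-R[1][1]]);t=np.linalg.lstsq(A,R[1][0]-R[0][0],rcond=None)[0]
    print("   tri",(R[0][0]+t[0]*R[0][1]+R[1][0]+t[1]*R[1][1])/2)
m=[q for q in outline_of("scene","blank_a")]
for q in m: print(q["rect"],q["confidence"])
E
```

```text
spire_finial_top scene True [225.6, 158.3] [ 0.54  -0.258  0.182]
spire_finial_top side True [334.4, 244.1] [ 0.54  -0.248  0.182]
   tri [ 0.541 -0.251  0.185]
ball_finial_top scene True [241.5, 188.9] [ 0.55  -0.157  0.112]
ball_finial_top side True [311.2, 248.7] [ 0.537 -0.173  0.112]
   tri [ 0.544 -0.168  0.104]
acorn_finial_top scene True [263.5, 189.1] [ 0.504 -0.096  0.122]
acorn_finial_top side True [284.0, 234.9] [ 0.514 -0.084  0.122]
   tri [ 0.509 -0.088  0.128]
urn_finial_top scene True [210.7, 165.3] [ 0.571 -0.312  0.142]
urn_finial_top side True [357.4, 267.6] [ 0.549 -0.327  0.142]
   tri [ 0.561 -0.324  0.132]
blank_a_top scene True [296.1, 240.0] [0.551 0.122 0.07 ]
blank_a_top side True [247.9, 214.3] [0.54  0.108 0.07 ]
   tri [0.545 0.115 0.062]
blank_b_top scene True [320.1, 255.4] [0.524 0.199 0.046]
blank_b_top side True [227.3, 206.8] [0.533 0.209 0.046]
   tri [0.529 0.204 0.052]
blank_c_top scene True [349.5, 268.3] [0.523 0.312 0.078]
blank_c_top side True [209.7, 190.0] [0.525 0.294 0.078]
   tri [0.525 0.305 0.073]
[287.9, 240.9, 63.4, 53.4] 0.84
[264.2, 217.0, 62.9, 59.3] 0.83
[320.8, 250.5, 49.7, 52.1] 0.7
[426.9, 280.5, 53.1, 53.7] 0.59
```

Emit:
arm_command(
  steps=[0,0,-0.05,0,0,0,0,0,-0.1,0,0,0,-0.03,-0.035,-0.1,0,0,0,-0.06,-0.07,-0.1,0,0,0,-0.09,-0.105,-0.1,0,0,0,-0.12,-0.14,-0.1,0,0,0,-0.15,-0.175,-0.1,0,0,0,-0.18,-0.21,-0.1,0,0,0,-0.21,-0.245,-0.1,0,0,0,-0.24,-0.28,-0.1,0,0,0],
  grip=0.3,
)

```text
time_s: 3.0
tcp_pos: [0.331, 0.2581, 0.3141]
tool_rot: [[-0.956, 0.293, 0.001], [0.293, 0.956, 0.0], [-0.0, 0.0, -1.0]]
ft_force: [0.2, 1.3, -0.1]
grip_width: 0.0272
finger_force: 0.0
```

Emit:
arm_command(
  steps=[-0.035,-0.0425,0,0,0,0,-0.07,-0.085,0,0,0,0,-0.105,-0.1275,0,0,0,0,-0.14,-0.17,0,0,0,0,-0.175,-0.2125,0,0,0,0,-0.21,-0.255,0,0,0,0,-0.245,-0.2975,0,0,0,0,-0.28,-0.34,0,0,0,0,-0.31,-0.38,0,0,0,0,-0.31,-0.38,0,0,0,0],
)

```text
time_s: 4.25
tcp_pos: [0.5162, -0.1978, 0.3134]
tool_rot: [[-0.955, 0.296, -0.0], [0.296, 0.955, -0.0], [0.0, -0.0, -1.0]]
ft_force: [-0.1, 1.0, 1.1]
grip_width: 0.0274
finger_force: 0.0
```

```bash
python3 - <<'E'
from h import *
np.set_printoptions(precision=3,suppress=True)
k=calibration("wrist");cv2.imwrite("pics/w1.png",camera("wrist"))
for n,z in dict(spire_finial_top=.182,ball_finial_top=.112,urn_finial_top=.142,blank_a_top=.07).items():
    for q in pinpoint("wrist",n): print(n,round(q["confidence"],2),np.round(q["xy"]),onz("wrist",q["xy"],z,k))
s=state();print(s["time_s"],s["tcp_pos"],s["tool_rot"],s["joint_pos"],k["pose"])
E
```

```text
ball_finial_top 0.89 [310. 194.] [ 0.535 -0.168  0.112]
urn_finial_top 0.28 [281. 116.] [ 0.451 -0.174  0.142]
blank_a_top 0.93 [537. 123.] [0.542 0.107 0.07 ]
blank_a_top 0.19 [418.  90.] [ 0.467 -0.023  0.07 ]
4.5 [ 0.515 -0.194  0.314] [[-0.956  0.293  0.   ]
 [ 0.293  0.956  0.   ]
 [-0.     0.    -1.   ]] [-26.839  17.372  78.936   0.007  83.692 -99.831] [[ 0.296  0.923  0.247  0.446]
 [ 0.955 -0.286 -0.076 -0.177]
 [ 0.     0.258 -0.966  0.484]
 [ 0.     0.     0.     1.   ]]
```

View pics/w1.png

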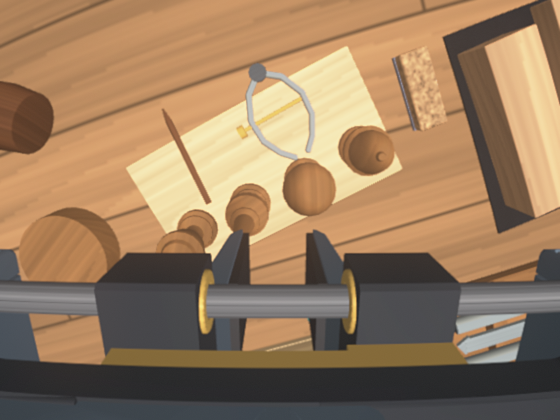

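The wrist picture shows ball (310,190), acorn nub (380,156), spire (245,215) with its tip close to the left finger at about (243,230), and blank a at upper right. I check the spire estimate by projection.

```bash
python3 - <<'E'
from h import *
np.set_printoptions(precision=3,suppress=True)
k=calibration("wrist");im=camera("wrist")
for uv,z in (((380,156),.122),((310,194),.112),((243,230),.182),((246,200),.06)): print(uv,onz("wrist",uv,z,k))
P=np.linalg.inv(k["pose"])
for p in((.541,-.251,.182),(.545,-.248,.182),(.551,-.246,.182)):
    q=P@[*p,1];q=q[:3]/q[2]*k["fx"];print(p,q[:2]+[k["cx"],k["cy"]])
# blank a corners/yaw
for q in outline_of("wrist","blank_a")[:2]:
    m=q["mask"].astype(np.uint8);print(q["confidence"],q["rect"],cv2.minAreaRect(cv2.findNonZero(m)))
cv2.imwrite("pics/w1c.png",cv2.resize(im[150:290,150:350],(800,560),interpolation=cv2.INTER_CUBIC))
E
```

```text
(380, 156) [ 0.515 -0.088  0.122]
(310, 194) [ 0.534 -0.165  0.112]
(243, 230) [ 0.531 -0.23   0.182]
(246, 200) [ 0.531 -0.238  0.06 ]
(0.541, -0.251, 0.182) [224.144 247.147]
(0.545, -0.248, 0.182) [228.887 250.314]
(0.551, -0.246, 0.182) [233.261 255.816]
0.84 [526.3, 1.1, 31.6, 115.0] ((542.9999389648438, 57.49999237060547), (114.99998474121094, 31.999996185302734), 90.0)
0.81 [458.4, 24.7, 100.5, 192.9] ((520.5574951171875, 126.58604431152344), (184.20350646972656, 83.47175598144531), 72.20880126953125)
```

View pics/w1c.png

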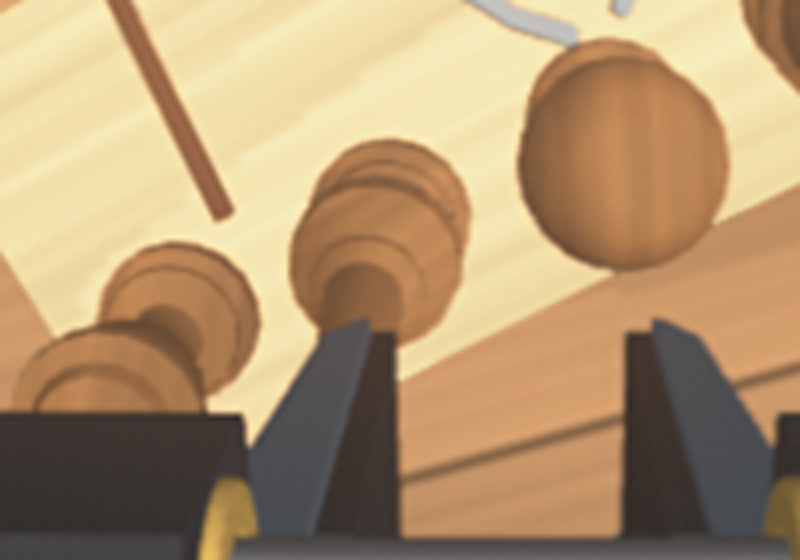

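Emit:
arm_command(
  steps=[-0.023,-0.02,0,0,0,0,-0.046,-0.041,0,0,0,0,-0.046,-0.041,0.025,0,0,0,-0.046,-0.041,0.05,0,0,0,-0.046,-0.041,0.07,0,0,0,-0.046,-0.041,0.085,0,0,0,-0.046,-0.041,0.095,0,0,0,-0.046,-0.041,0.1,0,0,0,-0.046,-0.041,0.1,0,0,0,-0.046,-0.041,0.1,0,0,0],
)

```text
time_s: 5.85
tcp_pos: [0.5477, -0.2477, 0.2145]
tool_rot: [[-0.956, 0.293, 0.001], [0.293, 0.956, -0.0], [-0.001, -0.0, -1.0]]
ft_force: [-0.7, -0.4, -0.6]
grip_width: 0.0271
finger_force: 0.0
```

```bash
python3 - <<'E'
from h import *
np.set_printoptions(precision=3,suppress=True)
a=camera("side");b=camera("scene")
z=lambda im,u,v:cv2.resize(im[v-60:v+60,u-80:u+80],(400,300),interpolation=cv2.INTER_CUBIC)
cv2.imwrite("pics/p1.png",np.hstack([z(b,228,158),z(a,334,244)]))
s=state();print(s["time_s"],s["tcp_pos"])
for c in("scene","side"):
    k=calibration(c);P=np.linalg.inv(k["pose"]);q=P@[*s["tcp_pos"],1];q=q[:3]/q[2]*k["fx"];print(c,q[:2]+[k["cx"],k["cy"]])
E
```

```text
5.95 [ 0.548 -0.248  0.214]
scene [224.575 151.883]
side [337.093 234.079]
```

View pics/p1.png

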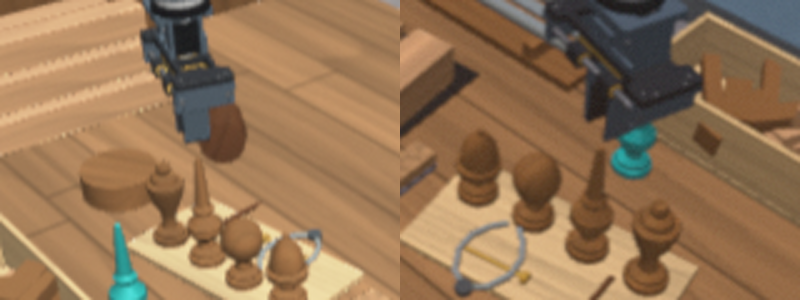

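Both crops show the fingertips just above the brown spire tip (scene about (227,162), side about (334,244)), with nothing touched. I stay here for over two seconds.

Emit:
arm_command(
  steps=[0,0,0,0,0,0,0,0,0,0,0,0,0,0,0,0,0,0,0,0,0,0,0,0,0,0,0,0,0,0,0,0,0,0,0,0,0,0,0,0,0,0,0,0,0,0,0,0,0,0,0,0,0,0,0,0,0,0,0,0],
)

```text
time_s: 7.2
tcp_pos: [0.5475, -0.2475, 0.2139]
tool_rot: [[-0.956, 0.293, -0.0], [0.293, 0.956, -0.0], [0.0, -0.0, -1.0]]
ft_force: [0.5, 0.1, -0.3]
grip_width: 0.0274
finger_force: 0.0
```

Emit:
arm_command(
  steps=[0,0,0,0,0,0,0,0,0,0,0,0,0,0,0,0,0,0,0,0,0,0,0,0,0,0,0,0,0,0,0,0,0,0,0,0,0,0,0,0,0,0,0,0,0,0,0,0,0,0,0,0,0,0,0,0,0,0,0,0],
)

```text
time_s: 8.45
tcp_pos: [0.5475, -0.2475, 0.2139]
tool_rot: [[-0.956, 0.293, -0.0], [0.293, 0.956, -0.0], [-0.0, -0.0, -1.0]]
ft_force: [0.3, -0.4, -0.1]
grip_width: 0.0274
finger_force: 0.0
```

Emit:
arm_command(
  steps=[0,0,-0.05,0,0,0,0,0,-0.1,0,0,0,0.015,0.049,-0.1,0,0,0,0.031,0.098,-0.1,0,0,0,0.047,0.147,-0.1,0,0,0,0.063,0.197,-0.1,0,0,0,0.079,0.246,-0.1,0,0,0,0.094,0.295,-0.1,0,0,0,0.109,0.344,-0.1,0,0,0,0.109,0.344,-0.1,0,0,0],
)

```text
time_s: 9.7
tcp_pos: [0.5438, 0.1163, 0.3139]
tool_rot: [[-0.957, 0.29, -0.0], [0.29, 0.957, 0.001], [0.0, 0.001, -1.0]]
ft_force: [-0.9, -0.6, -0.3]
grip_width: 0.0274
finger_force: 0.0
```

```bash
python3 - <<'E'
from h import *
np.set_printoptions(precision=3,suppress=True)
k=calibration("wrist");cv2.imwrite("pics/w2.png",camera("wrist"))
for n,z in dict(blank_a_top=.07,blank_b_top=.046,blank_c_top=.078).items():
    for q in pinpoint("wrist",n): print(n,round(q["confidence"],2),np.round(q["xy"]),onz("wrist",q["xy"],z,k))
s=state();print(s["time_s"],s["tcp_pos"])
P=np.linalg.inv(k["pose"])
for p in((.544,.113,.07),):
    q=P@[*p,1];q=q[:3]/q[2]*k["fx"];print(p,q[:2]+[k["cx"],k["cy"]])
E
```

```text
blank_a_top 0.56 [267. 181.] [0.543 0.104 0.07 ]
blank_b_top 0.75 [342. 143.] [0.529 0.2   0.046]
blank_c_top 0.7 [432. 118.] [0.527 0.297 0.078]
9.9 [0.544 0.112 0.314]
(0.544, 0.113, 0.07) [274.95  179.148]
```

View pics/w2.png

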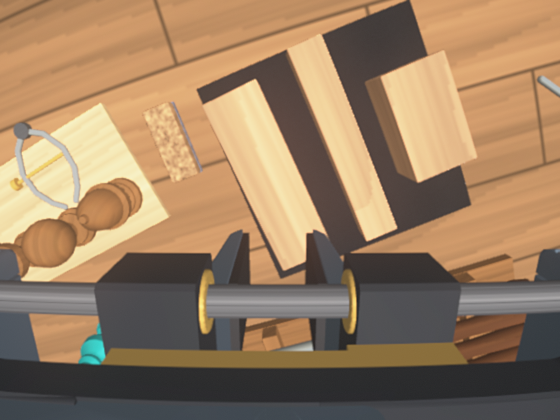

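The wrist picture shows blank a as the leftmost blank, with its face running from (207,103) to (325,250) and its middle near (269,178), at about (0.543, 0.107). Thin b and short c are to its right. I descend to TCP z of about 0.10.

Emit:
arm_command(
  steps=[-0.001,-0.005,0.04,0,0,0,-0.001,-0.005,0.08,0,0,0,-0.001,-0.005,0.12,0,0,0,-0.001,-0.005,0.15,0,0,0,-0.001,-0.005,0.175,0,0,0,-0.001,-0.005,0.195,0,0,0,-0.001,-0.005,0.207,0,0,0,-0.001,-0.005,0.212,0,0,0,-0.001,-0.005,0.212,0,0,0,-0.001,-0.005,0.212,0,0,0],
)

```text
time_s: 11.15
tcp_pos: [0.5441, 0.1082, 0.1026]
tool_rot: [[-0.956, 0.293, 0.001], [0.293, 0.956, 0.0], [-0.001, 0.0, -1.0]]
ft_force: [-0.3, -0.8, -0.3]
grip_width: 0.0271
finger_force: 0.0
```

Emit:
arm_command(
  steps=[0,0,0,0,0,0,0,0,0,0,0,0,0,0,0,0,0,0,0,0,0,0,0,0,0,0,0,0,0,0,0,0,0,0,0,0,0,0,0,0,0,0,0,0,0,0,0,0,0,0,0,0,0,0,0,0,0,0,0,0],
)

```text
time_s: 12.4
tcp_pos: [0.5437, 0.1082, 0.1019]
tool_rot: [[-0.956, 0.293, -0.0], [0.293, 0.956, -0.0], [0.0, -0.0, -1.0]]
ft_force: [0.5, -0.0, -0.5]
grip_width: 0.0271
finger_force: 0.0
```

Emit:
arm_command(
  steps=[0,0,0,0,0,0,0,0,0,0,0,0,0,0,0,0,0,0,0,0,0,0,0,0,0,0,0,0,0,0,0,0,0,0,0,0,0,0,0,0,0,0,0,0,0,0,0,0,0,0,0,0,0,0,0,0,0,0,0,0],
)

```text
time_s: 13.65
tcp_pos: [0.5437, 0.1083, 0.1019]
tool_rot: [[-0.956, 0.293, -0.0], [0.293, 0.956, 0.0], [0.0, 0.0, -1.0]]
ft_force: [0.0, -0.3, 0.2]
grip_width: 0.0273
finger_force: 0.0
```

```bash
python3 - <<'E'
from h import *
a=camera("side");b=camera("scene")
z=lambda im,u,v:cv2.resize(im[v-60:v+60,u-80:u+80],(400,300),interpolation=cv2.INTER_CUBIC)
cv2.imwrite("pics/p2.png",np.hstack([z(b,296,235),z(a,251,212)]))
s=state();print(s["time_s"],s["tcp_pos"],s["ft_force"])
E
```

```text
13.75 [0.54370069 0.10824969 0.10191348] [ 0.13242446  0.0098425  -0.17913244]
```

View pics/p2.png

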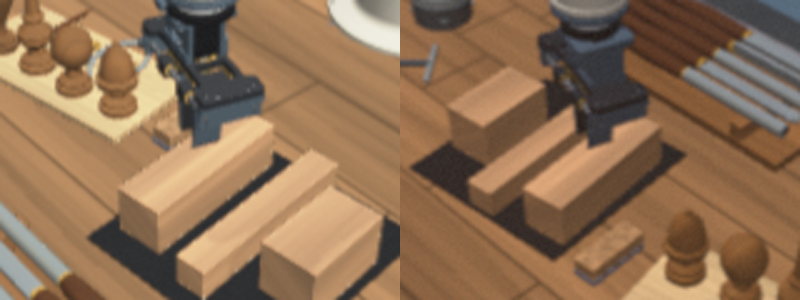

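Both crops show the fingertips hovering over the middle of the long thick blank (scene about (277,230), side about (252,206)), with everything undisturbed. The hold is over two seconds, so I hand in.

```bash
python3 -c "
from plant import *
print(finish_job())"
```

```text
the job is handed in; nothing more can be done
None
```

I pointed at the spire finial, then at the 215 × 66 mm blank, holding over two seconds at each. The job is handed in with the hand still over the blank and nothing seen touched or moved; no verdict came back.

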